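# Shut the rusk box past its spring catch

## Robot

A 7-joint arm with a two-finger parallel gripper is mounted at the origin on the work surface. World frame = base frame: x ahead of the robot, y to its left, z up, the work surface at z = 0. Lengths are in m, angles in rad, forces in N, time in s.
With the tool pointing down it reaches from about 0.4 to 0.85 m from the base axis. Payload 4.5 kg.
Tool frame: the origin (TCP) lies between the finger pads; the fingertips stand 17 mm ahead of it and the grasp point (between the pads) lies 2 mm behind it; z points along the fingers, y is the line along which they close (so a half turn about z gives the same grasp; the last joint's range is limited). The gripper opens to 88 mm and grips with 3 to 60 N. Pads are 18 mm wide; open, the fingers measure 123 mm over their backs; the gripper's body (75 mm by 187 mm) begins 45 mm behind the grasp point.
Start: joints at [-1.074, 0.689, -0.195, 1.565, 0.157, 0.902, -0.215], TCP at [0.279, 0.559, 0.256] pointing down, gripper open.
Joint ranges: [-3.01, 3.01], [-0.46, 2.08], [-1.47, 1.51], [0.13, 2.56], [-1, 4.14], [0.04, 2.09], [-2.66, 2.66]. Speed limits (rad/s): [2.57, 2.57, 3.14, 3.14, 3.14, 3.14, 3.14].

## Interface

Orientations are given as a rotation vector (axis times angle).
In Python, from plant import ctrl, command_gripper, sensors, cams gives the robot as it stands. Calls block until the motion is done:
- ctrl.move_ptp(position, orientation): joint-space move of the TCP to a pose.
- ctrl.servo_line(position, rot=None, rate=0.15, guard=None): straight line of the TCP; rot=None keeps the orientation; rate is the mean speed in m/s. With guard (N) it stops when the force on the tool has changed by that much, and returns True; else False.
- ctrl.move_joints(angles): joint-space move.
- command_gripper(opening, force=None): finger opening in m; force is the grip in N (None keeps the last); returns when the fingers have stopped.
- ctrl.wait(seconds).
- ctrl.inverse_kinematics(position, orientation): joint angles nearest the present ones, or None.
- sensors.get_state(): the state.
- cams.capture(name): name is "scene" or "side" or "wrist"; returns a dict with "img" (400x640x3 uint8, blue, green, red), "range_z" (400x640 float32, m along the optical axis (not along the pixel's ray), 0 where there is no reading), "fx", "fy", "cx", "cy" (pixels), "view" (4x4, takes a point from world to camera coordinates). Camera axes: x right, y down, z forward; pixel columns grow to the right and rows downward; lengths in m; the calibration is good to about 2 mm. A picture is of the moment at which its call begins.
A pose or a line that the arm cannot do raises ctrl.Unreachable and nothing moves.
- ctrl.finish_job(): hands the job in; it is judged then, once.
The state is a dict: "time": time; "joints": joint angles; "dq": joint speeds; "tau": joint torques, N m; "tcp_pos": TCP position; "orientation": TCP orientation; "contact_force": force on the tool from outside, world axes, zero at the start; "torque": the same for the moment, N m; "opening": finger opening in m; "gripper_force": force on a finger pad.
Only numpy, scipy, OpenCV 4.12 (cv2) and the standard library are available. Lean on these libraries where they do the work, as an engineer would, in place of code of your own. Each camera call takes 0.05 s, during which the arm holds its last target. There are 200 camera calls.

## Task

Shut the rusk box on the counter: press the long orange spring catch along its front edge down with the fingertips, and while holding it down push the blue lid by its upright tab past the catch until the lid is fully home, then let the catch spring up behind it. Push gently, without forcing the lid or the catch, and lift nothing: the spice shaker standing on the lid rides along upright, and everything else on the counter stays where it is.

Things in the scene. Friction and masses are not known exactly. Their poses are not given: they have to be found in the camera images.
- rusk_box: White plastic box fixed to the counter, 150 mm (its x) by 340 mm (its y), walls up to 76 mm high. Origin: centre of its underside (on the counter, z = 0). Its -x side is the front, with the catch ledge (to x = -135 mm) and roughly faces the robot; z up. The open compartment with rusks is its +y half, a flat deck the -y half. The lid slides along the box's +y to shut.
- lid (a joint): Travel of the blue lid along the box's +y, m: 0 = fully open, 0.120 = fully home against its stop. Starts between 0 and 0.020. With the catch up it is blocked at 0.030 (a lug under the lid's front edge meets the red tooth); beyond 0.114 the tooth can spring up behind the lug, which then locks the lid shut. Slides with about 1 to 2 N plus the catch's drag, and stays where it is left. Pushing or pressing with over 40 N forces the parts.
- lid_top (a point): Centre of the lid's top face, 72 mm above the counter (lid plate 132 mm along box x, 150 mm along box y). Moves with the lid.
- lid_tab (a point): Point on the pushing face (the face towards the box's -y) of the lid's blue upright tab, mid-width of the orange strip. The tab is a plate 8 mm thick along box y, 50 mm wide along box x, reaching from 56 to 86 mm above the counter, the point at 71 mm; it overhangs the catch strip with 6 mm clear when the catch is up. At lid = 0 it is 96 mm to -y of the box's origin and 109 mm to -x. Nothing stands in the path behind it (-y) over the strip. Axes as the box's.
- catch (a joint): How far the orange spring catch is pressed down, m: 0 = up (rest), 0.014 = bottom stop. The red tooth clears the lid's lug from 0.009 on; press to about 0.012. Force about 2.5 N at the start, 7 N at 0.012. It springs back when let go, except while the lug lies over the tooth.
- catch_pad (a point): Point on the top face of the orange catch, 50 mm above the counter when up, on the middle line of its flat pressing strip, 30 mm to -y of the tab when the lid is at 0. The strip is 36 mm wide (box x), and runs along box y from 34 mm to -y of this point to 176 mm to +y of it. Pressing anywhere along it lowers the whole catch straight down. Moves with the catch. Axes as the box's.
- catch_tooth (a point): Top of the red tooth (12 x 14 mm, standing 14 mm above the catch's top face) between the strip and the box: 24 mm to +x and 133 mm to +y of catch_pad in the box's axes. Moves with the catch.
- shaker: Empty spice shaker, clear with steel cap, 42 mm across, 70 mm tall, 50 g, standing loose on the lid near the middle. Origin: centre of its underside. To stay upright on the lid; not to be lifted.
- mug: Brown glazed mug, 80 mm across, 95 mm tall, standing near the +y end of the box. Origin: centre of its underside. Leave alone.
- dipper: Wooden honey dipper, 26 mm thick, 160 mm long, lying near the -y end of the box. Origin: on the counter under its head. Leave alone.
- canister: Stainless steel sugar canister with screw lid, 106 mm across, 156 mm tall, far right. Origin: centre of its underside. Leave alone.
- jam_jar: Amber jam jar, 70 mm across, 100 mm tall, on the right, nearer the robot than the box. Origin: centre of its underside. Leave alone.
- carousel_shaker (a point): Top of one of the four shakers on the rotating white carousel (170 mm across, 150 mm tall, far left). Leave alone: do not turn it.

How it is judged:
By the outcome, as a careful person would: the job done as asked, in the order asked, and still so for the second after the job is handed in, with the robot touching nothing.
It also fails if it takes over 45 s, if anything falls off the work surface, if the arm or the gripper's body presses on something with over 40 N, if the wrist force passes 120 N, or if a joint passes its speed limit or range.

## Working session

There is one attempt and no reset: what is moved stays moved. The work goes in short steps, each a Python script; the robot and the scene stay as the last script left them, time stands still between calls to the robot, and variables do not carry over. Pictures are saved under pics/ and viewed, at most 10 in all, crops included, and the job is handed in when it is done.

```bash
mkdir -p pics; ls; python3 - <<'E'
from plant import ctrl, sensors, cams
import cv2,pickle,numpy as np
d={n:cams.capture(n) for n in("scene","side")}
pickle.dump(d,open('c0.pkl','wb'))
for n in d: cv2.imwrite(f'pics/{n}0.png',d[n]['img'])
s=sensors.get_state();print(s['time'],s['tcp_pos'],s['orientation'],s['contact_force'])
for n in d: print(n,np.linalg.inv(d[n]['view'])[:3,3],(d[n]['range_z']>0).mean())
E
```

```text
pics
0.1 [0.27884518 0.55874101 0.25499299] [-7.20333447e-01 -3.05764210e+00  2.59075220e-03] [ 0.20908984 -0.17558319 -0.33898813]
scene [1.49806682 0.17309719 0.91356794] 0.9959296875
side [-0.17788498  0.74948728  1.12215982] 0.99601953125
```

View pics/scene0.png

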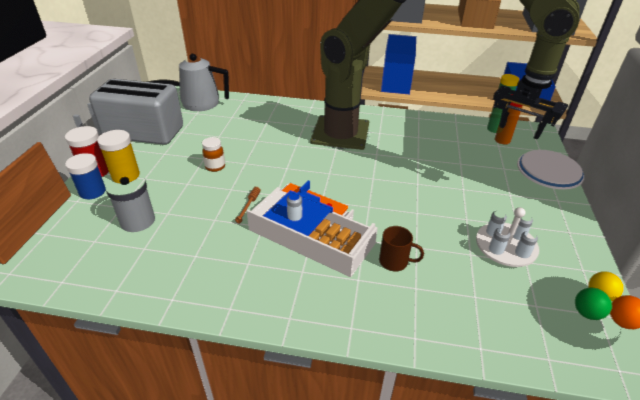

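View pics/side0.png

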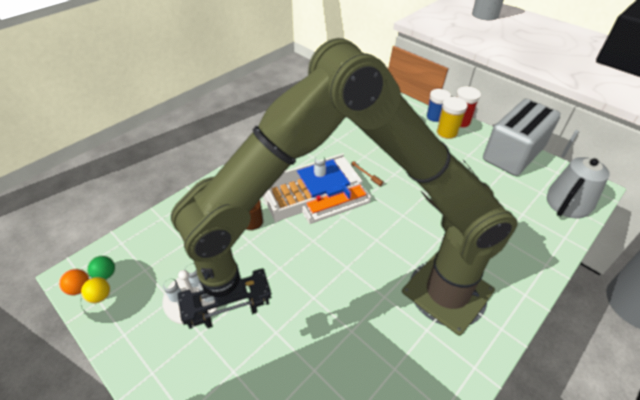

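The scene view shows the box around (312,228), the blue lid with shaker at (295,208), its tab at (305,187), the orange strip at (318,200) and the mug at (397,250). The side view shows the strip at (337,203) in the clear. Next I compute rough poses.

```bash
cat >h.py <<'E'
import numpy as np,cv2
def pts(c):
    v,u=np.mgrid[:400,:640];z=c['range_z'].astype(float)
    P=np.stack([(u-c['cx'])/c['fx']*z,(v-c['cy'])/c['fy']*z,z,np.ones_like(z)],-1)
    return (P@np.linalg.inv(c['view']).T)[...,:3]
def masks(c):
    h=cv2.cvtColor(c['img'],cv2.COLOR_BGR2HSV);H,S,V=h[...,0],h[...,1],h[...,2]
    return dict(blue=(H>105)&(H<130)&(S>150)&(V>60),orange=(H>5)&(H<14)&(S>215)&(V>150),red=((H<4)|(H>175))&(S>190)&(V>90))
E
python3 - <<'E'
import pickle;from h import *
d=pickle.load(open('c0.pkl','rb'))
for n in d:
    P=pts(d[n])
    for k,m in masks(d[n]).items():
        q=P[m]; q=q[(q[:,0]>.35)&(q[:,0]<.85)&(abs(q[:,1]-.1)<.3)&(q[:,2]>.02)&(q[:,2]<.12)]
        if len(q)>5:
            r=cv2.minAreaRect(q[:,:2].astype(np.float32));print(n,k,len(q),r,np.percentile(q[:,2],[5,50,95]).round(3))
            print(cv2.boxPoints(r).round(3).tolist())
    w=(P[...,2]>.072)&(P[...,2]<.082)&(P[...,0]>.4)&(P[...,0]<.85)&(P[...,1]<.25)&(P[...,1]>-.2)&(d[n]['img'].min(-1)>130)
    q=P[w];r=cv2.minAreaRect(q[:,:2].astype(np.float32));print(n,'wall',len(q),r,cv2.boxPoints(r).round(3).tolist())
E
```

```text
scene blue 1470 ((0.5398211479187012, -0.03479483723640442), (0.15005314350128174, 0.1920468956232071), 68.44351959228516) [0.069 0.072 0.076]
[[0.4230000078678131, -0.0689999982714653], [0.6019999980926514, -0.14000000059604645], [0.6570000052452087, -0.0], [0.4779999852180481, 0.07000000029802322]]
scene orange 273 ((0.4708825647830963, -0.014310702681541443), (0.20786802470684052, 0.046041738241910934), 68.26214599609375) [0.047 0.05  0.054]
[[0.41100001335144043, -0.10199999809265137], [0.45399999618530273, -0.11900000274181366], [0.531000018119812, 0.07400000095367432], [0.4880000054836273, 0.09099999815225601]]
scene wall 474 ((0.5975996255874634, -0.01071678102016449), (0.33987516164779663, 0.14446857571601868), 71.90705108642578) [[0.47600001096725464, -0.15000000596046448], [0.6129999756813049, -0.19499999284744263], [0.718999981880188, 0.12800000607967377], [0.5820000171661377, 0.17299999296665192]]
side blue 1024 ((0.541725754737854, -0.03468780219554901), (0.14482514560222626, 0.19391393661499023), 68.65568542480469) [0.069 0.074 0.079]
[[0.42500001192092896, -0.067000001
[... 371 characters left out ...]
1], [0.5299999713897705, 0.07100000232458115], [0.4860000014305115, 0.08799999952316284]]
side red 9 ((0.5104309916496277, 0.037517622113227844), (0.01184715423732996, 0.008127500303089619), 4.2577290534973145) [0.059 0.064 0.068]
[[0.5040000081062317, 0.04100000113248825], [0.5049999952316284, 0.032999999821186066], [0.5170000195503235, 0.03400000184774399], [0.515999972820282, 0.041999999433755875]]
side wall 180 ((0.6253796219825745, -0.006551340222358704), (0.35982802510261536, 0.1069565862417221), 86.90786743164062) [[0.5619999766349792, -0.18299999833106995], [0.6690000295639038, -0.1889999955892563], [0.6880000233650208, 0.17000000178813934], [0.5820000171661377, 0.17599999904632568]]
```

```bash
cat >>h.py <<'E'
from scipy.spatial.transform import Rotation as Ro
def rot(yaw,s=1):
    y=s*np.array([-np.sin(yaw),np.cos(yaw),0]);z=np.array([0,0,-1.]);return Ro.from_matrix(np.stack([np.cross(y,z),y,z],1)).as_rotvec()
def ax(yaw): return np.array([np.cos(yaw),np.sin(yaw)]),np.array([-np.sin(yaw),np.cos(yaw)])
E
python3 - <<'E'
from h import *;import pickle
from plant import ctrl, sensors, cams,command_gripper
yaw=np.radians(-21.5)
for s in(1,-1): print(s,ctrl.inverse_kinematics([.45,-.09,.28],rot(yaw,s)))
p=sensors.get_state()['tcp_pos']
ctrl.servo_line([p[0],p[1],.33],rate=.2)
ctrl.move_ptp([.44,-.06,.32],rot(yaw,1))
command_gripper(0,10)
ctrl.wait(.2)
d={n:cams.capture(n) for n in("wrist","scene")}
pickle.dump(d,open('c1.pkl','wb'))
cv2.imwrite('pics/wrist1.png',d['wrist']['img'])
s=sensors.get_state();print(s['time'],s['tcp_pos'],s['joints'],s['contact_force'],s['opening'])
E
```

```text
1 [ 0.28996631  0.44803424 -0.28402646  2.01205882  0.18820207  0.70604274
  1.08431845]
-1 [-0.293894    0.50445271  0.60657757  2.03933855 -0.42937375  0.72327281
 -1.36344975]
4.5083 [ 0.4400041  -0.05998682  0.32000486] [ 0.11263869  0.36222772 -0.11395419  1.99604862  0.05693111  0.78626977
  1.16135999] [ 0.51713339 -0.1129429  -0.83931983] 0.00019486276531507712
```

View pics/wrist1.png

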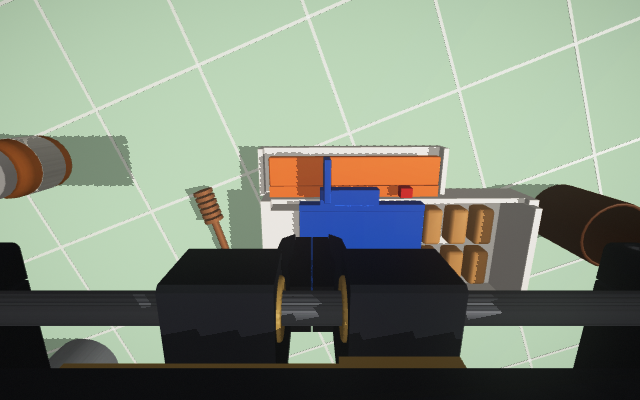

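The wrist view shows the orange strip spanning columns 268–441 (rows 156–197), the tab at column 327, the red tooth at (405,192), and nothing behind the tab on the strip. Next I measure these with depth.

```bash
python3 - <<'E'
from h import *;import pickle
c=pickle.load(open('c1.pkl','rb'))['wrist'];P=pts(c);M=masks(c)
def rect(m,zl,zh,n,rows=(0,250)):
    m=m&(P[...,2]>zl)&(P[...,2]<zh);m[:rows[0]]=0;m[rows[1]:]=0;q=P[m]
    r=cv2.minAreaRect(q[:,:2].astype(np.float32));print(n,len(q),r,np.median(q[:,2]).round(4));return q
h=cv2.cvtColor(c['img'],cv2.COLOR_BGR2HSV)
om=(h[...,0]>4)&(h[...,0]<14)&(h[...,1]>190)
o=rect(om,.044,.056,'orange',(150,200))
t=rect(M['blue'],.080,.092,'tabtop');l=rect(M['blue'],.066,.078,'lid');r=rect(M['red'],.04,.08,'red')
th=[]
for k in range(150,250):pass
yaw=np.radians(cv2.minAreaRect(o[:,:2].astype(np.float32))[2]);yaw=(yaw+np.pi/4)%(np.pi/2)-np.pi/4
print('yaw',np.degrees(yaw))
X,Y=ax(yaw)
for n,q in(('o',o),('tab',t),('lid',l),('red',r)):
    print(n,'x',np.percentile(q[:,:2]@X,[1,50,99]).round(4),'y',np.percentile(q[:,:2]@Y,[1,50,99]).round(4))
w=(P[...,2]>.02)&(P[...,2]<.07)&(c['img'].min(-1)>150);w[200:]=0;q=P[w];print('ledge z',np.percentile(q[:,2],[5,50,95]).round(3))
print('tip z top',np.median(o[:,2]))
E
```

```text
orange 2785 ((0.42087531089782715, -0.1457887589931488), (0.48592251539230347, 0.04923049733042717), 68.6656265258789) 0.0499
tabtop 298 ((0.4569087326526642, -0.0478057935833931), (0.0069833314046263695, 0.04896572232246399), 69.24888610839844) 0.0859
lid 5702 ((0.5193820595741272, -0.02657236158847809), (0.15008869767189026, 0.0750383585691452), 68.5818099975586) 0.0719
red 109 ((0.5092804431915283, 0.035233668982982635), (0.013258824124932289, 0.011382229626178741), 67.90303802490234) 0.0639
yaw -21.334373474121097
o x [0.4207 0.4488 0.4692] y [0.0531 0.1492 0.2575]
tab x [0.4186 0.4424 0.4669] y [0.1181 0.1216 0.1253]
lid x [0.4572 0.4946 0.5299] y [0.0915 0.1667 0.2369]
red x [0.4559 0.4611 0.4672] y [0.2117 0.2182 0.2247]
ledge z [0.033 0.035 0.054]
tip z top 0.049900156012067376
```

```bash
cat >>h.py <<'E'
YAW=np.radians(-21.4);PX,PY=.4365,.0852
def W(x,y,z): 
    a=np.radians(-21.334);X,Y=ax(a);return np.r_[x*X+y*Y,z]
def bx(p):
    X,Y=ax(np.radians(-21.334));return np.r_[p[:2]@X,p[:2]@Y,p[2]].round(4)
E
python3 - <<'E'
from h import *;import pickle
from plant import ctrl, sensors, cams
def st(n):
    s=sensors.get_state();print(n,round(s['time'],2),bx(s['tcp_pos']),s['contact_force'].round(2))
R=rot(YAW)
ctrl.move_ptp(W(PX,PY,.17),R)
ctrl.servo_line(W(PX,PY,.077),R,rate=.08);ctrl.wait(.2);st('above')
g=ctrl.servo_line(W(PX,PY,.060),R,rate=.015,guard=1.5);print(g);ctrl.wait(.2);st('touch')
d={n:cams.capture(n) for n in("wrist","scene")};pickle.dump(d,open('c2.pkl','wb'))
cv2.imwrite('pics/wrist2.png',d['wrist']['img'])
E
```

```text
above 6.68 [0.4367 0.0852 0.0773] [ 0.36 -1.07 -0.5 ]
True
touch 7.62 [0.4364 0.0852 0.0663] [ 0.62 -0.34  2.92]
```

View pics/wrist2.png

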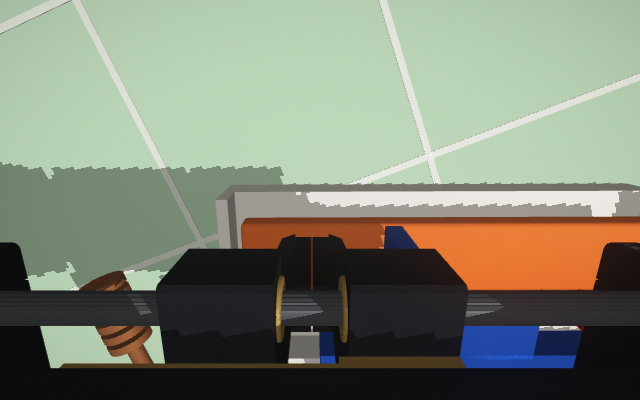

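Fingers rest on the strip at columns 280–345, with the tab clear ahead at about column 390. Press, then push in short guarded steps.

```bash
python3 - <<'E'
from h import *;import pickle
from plant import ctrl, sensors, cams
def st(n):
    s=sensors.get_state();X,Y=ax(YAW);f=s['contact_force'];print(n,round(s['time'],2),bx(s['tcp_pos']),f.round(2),'Fy',round(f[:2]@Y,2));return f
R=rot(YAW);Z=.0552
for z in(.061,Z):
    g=ctrl.servo_line(W(PX,PY,z),R,rate=.02,guard=7);ctrl.wait(.15);f=st(f'press {g}')
if not g and 4<f[2]<15:
    for y in(.095,.105,.115,.130):
        g=ctrl.servo_line(W(PX,y,Z),R,rate=.03,guard=10);st(f'push {g}')
        if g:break
d={n:cams.capture(n) for n in("wrist","scene")};pickle.dump(d,open('c3.pkl','wb'))
cv2.imwrite('pics/wrist3.png',np.vstack([d['wrist']['img'][150:],d['scene']['img'][150:300]]))
E
```

```text
press False 8.28 [0.4364 0.0852 0.061 ] [0.13 0.37 5.02] Fy 0.39Traceback (most recent call last):
  File "<stdin>", line 7, in <module>
plant.Unreachable: the arm cannot follow that straight line within its joint ranges
```

```bash
python3 - <<'E'
from h import *
from plant import ctrl, sensors
print(sensors.get_state()['joints'].round(3))
for s in(1,-1):
  for t in(0,.1,.2,.3):
    for dy in (0,.06,.14):
      Rm=Ro.from_rotvec(rot(YAW,s)); Y=ax(YAW)[1]
      o=[]
      for sg in(1,-1):
        rr=(Ro.from_rotvec(sg*t*np.r_[Y,0])*Rm).as_rotvec()
        q=ctrl.inverse_kinematics(W(PX,PY+dy,.0552),rr); o.append(None if q is None else np.round(q,2).tolist())
      print(s,t,dy,o)
E
```

```text
[ 0.082  0.859 -0.01   2.237  0.164  0.046  1.109]
1 0 0 [[0.19, 0.87, -0.19, 2.23, 1.27, 0.15, -0.0], [0.19, 0.87, -0.19, 2.23, 1.27, 0.15, -0.0]]
1 0 0.06 [[-0.04, 0.87, -0.01, 2.19, 0.1, 0.07, 1.04], [-0.04, 0.87, -0.01, 2.19, 0.1, 0.07, 1.04]]
1 0 0.14 [[-0.19, 0.88, -0.01, 2.1, 0.03, 0.16, 0.97], [-0.19, 0.88, -0.01, 2.1, 0.03, 0.16, 0.97]]
1 0.1 0 [[0.15, 0.88, -0.08, 2.15, 0.17, 0.22, 1.12], [0.72, 1.22, -1.26, 2.29, 1.6, 1.14, -0.34]]
1 0.1 0.06 [[0.03, 0.88, -0.09, 2.1, 0.11, 0.25, 1.06], [0.35, 0.97, -0.72, 2.26, 1.65, 0.62, -0.51]]
1 0.1 0.14 [[-0.12, 0.89, -0.08, 2.02, 0.04, 0.32, 0.99], [0.43, 1.23, -1.26, 2.15, 1.54, 1.18, -0.48]]
1 0.2 0 [[0.2, 0.9, -0.15, 2.06, 0.17, 0.39, 1.13], [0.69, 1.23, -1.26, 2.38, 1.74, 1.2, -0.51]]
1 0.2 0.06 [[0.09, 0.9, -0.16, 2.02, 0.12, 0.41, 1.07], [0.56, 1.23, -1.26, 2.33, 1.71, 1.22, -0.58]]
1 0.2 0.14 [[-0.05, 0.92, -0.15, 1.93, 0.05, 0.47, 1.0], [0.39, 1.24, -1.26, 2.23, 1.66, 1.24, -0.63]]
1 0.3 0 [[0.26, 0.93, -0.22, 1.97, 0.18, 0.56, 1.12], [0.65, 1.26, -1.26, 2.47, 1.87, 1.31, -0.67]]
1 0.3 0.06 [[0.15, 0.94, -0.22, 1.93, 0.13, 0
[... 618 characters left out ...]
, 0.43, 2.03, -0.98, 0.49, -1.15], [-0.24, 0.88, 0.02, 2.18, 1.65, 0.04, 2.45]]
-1 0.2 0 [[-0.14, 0.96, 0.43, 2.07, -0.87, 0.53, -0.95], [0.35, 0.93, -0.53, 2.4, 2.13, 0.57, 2.23]]
-1 0.2 0.06 [[-0.25, 0.97, 0.44, 2.03, -0.87, 0.57, -1.08], [0.56, 1.23, -1.26, 2.33, 1.71, 1.22, 2.56]]
-1 0.2 0.14 [[-0.39, 0.98, 0.44, 1.95, -0.84, 0.63, -1.27], [0.39, 1.24, -1.26, 2.23, 1.66, 1.24, 2.51]]
-1 0.3 0 [[-0.23, 1.06, 0.65, 1.99, -0.92, 0.79, -0.88], [0.22, 0.94, -0.36, 2.49, 2.49, 0.67, 1.84]]
-1 0.3 0.06 [[-0.34, 1.06, 0.65, 1.95, -0.93, 0.83, -0.99], [0.51, 1.25, -1.26, 2.41, 1.83, 1.32, 2.4]]
-1 0.3 0.14 [[-0.46, 1.08, 0.65, 1.87, -0.94, 0.89, -1.15], [0.35, 1.26, -1.26, 2.3, 1.77, 1.33, 2.37]]
```

Joint 6 is at its limit; leaning the gripper 0.1 rad over the box frees it. I'll raise, tilt and touch again.

```bash
cat >>h.py <<'E'
RT=(Ro.from_rotvec(.1*np.r_[ax(YAW)[1],0])*Ro.from_rotvec(rot(YAW))).as_rotvec()
PX=.4385
E
python3 - <<'E'
from h import *;import pickle
from plant import ctrl, sensors, cams
P=pts(pickle.load(open('c1.pkl','rb'))['scene']);q=P[(P[...,2]>.10)&(P[...,2]<.15)&(P[...,0]>.5)&(P[...,0]<.64)&(abs(P[...,1]+.04)<.09)]
print('shaker',len(q),bx(np.median(q,0)) if len(q) else '')
def st(n):
    s=sensors.get_state();X,Y=ax(YAW);f=s['contact_force'];print(n,round(s['time'],2),bx(s['tcp_pos']),f.round(2),'Fy',round(f[:2]@Y,2));return f
ctrl.servo_line(W(.4365,PY,.08),rate=.04)
ctrl.move_ptp(W(PX,PY,.078),RT);ctrl.wait(.2);st('above')
print(sensors.get_state()['joints'].round(2))
g=ctrl.servo_line(W(PX,PY,.061),RT,rate=.015,guard=1.5);ctrl.wait(.15);st(f'touch {g}')
Z=.056
for z in(.061,Z):
    g=ctrl.servo_line(W(PX,PY,z),RT,rate=.02,guard=7);ctrl.wait(.15);f=st(f'press {g}')
if not g and 4<f[2]<15:
    for y in(.095,.105,.115,.130):
        g=ctrl.servo_line(W(PX,y,Z),RT,rate=.03,guard=10);st(f'push {g}')
        if g:break
d={n:cams.capture(n) for n in("wrist","scene")};pickle.dump(d,open('c3.pkl','wb'))
cv2.imwrite('pics/wrist3.png',np.vstack([d['wrist']['img'][150:],d['scene']['img'][150:300]]))
E
```

```text
shaker 205 [0.5763 0.1752 0.1249]
above 9.4 [0.4373 0.0851 0.078 ] [-0.66 -0.26  0.17] Fy -0.49
[ 0.15  0.83 -0.1   2.14  0.16  0.27  1.13]
touch True 10.29 [0.4385 0.0852 0.0671] [ 1.05 -1.09  3.46] Fy -0.63
press False 10.89 [0.4385 0.0852 0.0611] [-0.15 -0.31  5.2 ] Fy -0.34
press False 11.44 [0.4385 0.0852 0.0562] [-0.34 -0.02  6.37] Fy -0.14
push False 11.92 [0.4381 0.0938 0.0562] [-0.86 -2.81  6.  ] Fy -2.93
push False 12.4 [0.4379 0.1033 0.0562] [-0.97 -3.18  7.12] Fy -3.32
push False 12.88 [0.4379 0.1132 0.0562] [-1.66 -2.5   6.67] Fy -2.93
push False 13.53 [0.4378 0.128  0.0562] [-1.74 -4.71  5.86] Fy -5.02
```

View pics/wrist3.png

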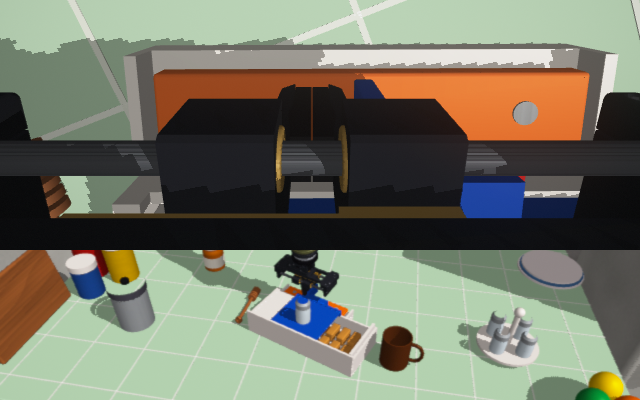

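The tab is engaged in front of the fingers (column 365) and the shaker is upright at (302,312 of the montage). A grey disc has appeared on the strip at (525,262) in the wrist frame; check it before continuing.

```bash
python3 - <<'E'
from h import *;import pickle
d=pickle.load(open('c3.pkl','rb'))
c=d['wrist'];P=pts(c);print([bx(P[262,u]) for u in(500,525,560)],c['img'][262,525],c['img'][262,560])
s=d['scene']
v=s['view']@np.r_[P[262,525],1];print(v[0]/v[2]*s['fx']+s['cx'],v[1]/v[2]*s['fy']+s['cy'])
a=cv2.resize(c['img'][190:340,420:620],None,fx=2,fy=2);b=cv2.resize(s['img'][190:265,240:340],None,fx=4,fy=4,interpolation=cv2.INTER_CUBIC)
cv2.imwrite('pics/disc.png',np.hstack([a,b]))
E
```

```text
[array([0.4396, 0.2195, 0.0383]), array([0.3826, 0.1286, 0.1913]), array([0.4399, 0.2491, 0.0376])] [158 160 160] [ 52 120 230]
317.4478673012128 146.37715427032066
```

View pics/disc.png

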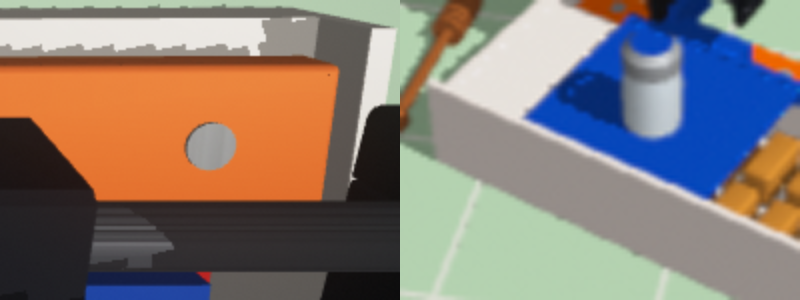

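The disc is at z≈0.19, on the gripper near the camera, so it isn't on the strip. The strip itself is at z=0.038, which is 12 mm down. The shaker stands upright. Carry on.

```bash
python3 - <<'E'
from h import *;import pickle
from plant import ctrl, sensors, cams
def st(n):
    s=sensors.get_state();X,Y=ax(YAW);f=s['contact_force'];print(n,round(s['time'],2),bx(s['tcp_pos']),f.round(2),'Fy',round(f[:2]@Y,2));return f
Z=.0558
for y,r in((.165,.03),(.203,.03),(.228,.012)):
    g=ctrl.servo_line(W(PX,y,Z),RT,rate=r,guard=9);f=st(f'push {g}')
    if g:break
ctrl.wait(.2);st('hold')
d={n:cams.capture(n) for n in("wrist","scene")};pickle.dump(d,open('c4.pkl','wb'))
cv2.imwrite('pics/wrist4.png',np.vstack([d['wrist']['img'][150:],d['scene']['img'][150:300]]))
E
```

```text
push False 14.95 [0.4378 0.1624 0.056 ] [-1.81 -4.44  7.74] Fy -4.79
push False 16.37 [0.4377 0.2002 0.0559] [-2.6  -4.37  7.53] Fy -5.02
push True 17.93 [0.4376 0.2174 0.0561] [-0.71 -0.45  5.33] Fy -0.68
hold 18.12 [0.4376 0.2174 0.0561] [-0.55 -1.32  6.79] Fy -1.43
```

View pics/wrist4.png

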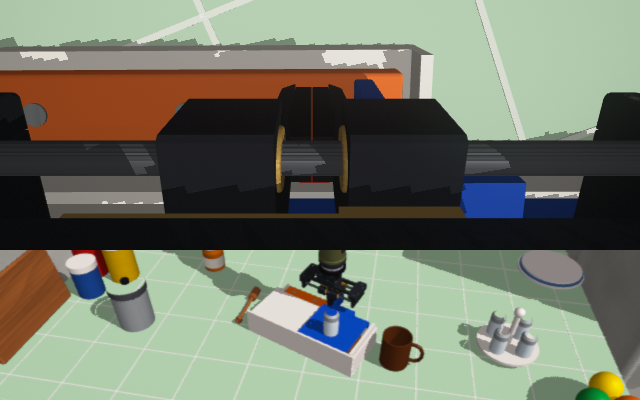

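The lid now covers the rusks, the shaker is upright, and the push stopped at y=0.2174, where 0.2177 was expected for fully home. One more gentle confirming push, then back off and release.

```bash
python3 - <<'E'
from h import *;import pickle
from plant import ctrl, sensors, cams
def st(n):
    s=sensors.get_state();X,Y=ax(YAW);f=s['contact_force'];print(n,round(s['time'],2),bx(s['tcp_pos']),f.round(2),'Fy',round(f[:2]@Y,2));return f
g=ctrl.servo_line(W(PX,.226,.0558),RT,rate=.012,guard=9);st(f'push {g}')
y=bx(sensors.get_state()['tcp_pos'])[1]
ctrl.servo_line(W(PX,y-.004,.0562),RT,rate=.02);st('back')
ctrl.servo_line(W(PX,y-.004,.075),RT,rate=.03);st('up')
ctrl.servo_line(W(PX,y-.004,.18),RT,rate=.1)
ctrl.servo_line(W(PX-.06,y-.06,.30),RT,rate=.15);ctrl.wait(.3);st('clear')
d={n:cams.capture(n) for n in("wrist","scene")};pickle.dump(d,open('c5.pkl','wb'))
cv2.imwrite('pics/wrist5.png',np.vstack([d['wrist']['img'][:330],d['scene']['img'][150:400]]))
c=d['wrist'];P=pts(c);h=cv2.cvtColor(c['img'],cv2.COLOR_BGR2HSV);M=masks(c)
ok=np.zeros(P.shape[:2],bool);ok[:245]=1
for n,m,a,b in(('tab',M['blue'],.08,.092),('lid',M['blue'],.066,.078),('red',M['red'],.04,.08),('or',(h[...,0]>4)&(h[...,0]<14)&(h[...,1]>190),.03,.056)):
    q=P[m&ok&(P[...,2]>a)&(P[...,2]<b)]
    if len(q): B=np.array([bx(p) for p in q]);print(n,len(q),np.percentile(B,[1,50,99],axis=0).round(4).tolist())
E
```

```text
push True 18.66 [0.4376 0.2174 0.0562] [-1.7  -0.94  6.18] Fy -1.49
back 19.02 [0.4384 0.2147 0.0565] [0.59 1.76 6.24] Fy 1.86
up 19.8 [0.4384 0.213  0.0748] [0.19 0.05 0.12] Fy 0.12
clear 22.42 [0.3785 0.1575 0.2996] [0.47 0.24 0.2 ] Fy 0.39
tab 98 [[0.4177, 0.2353, 0.082], [0.4258, 0.2389, 0.0859], [0.433, 0.2426, 0.0874]]
or 2630 [[0.4205, 0.0541, 0.048], [0.4302, 0.1413, 0.0499], [0.4441, 0.2582, 0.0517]]
```

View pics/wrist5.png

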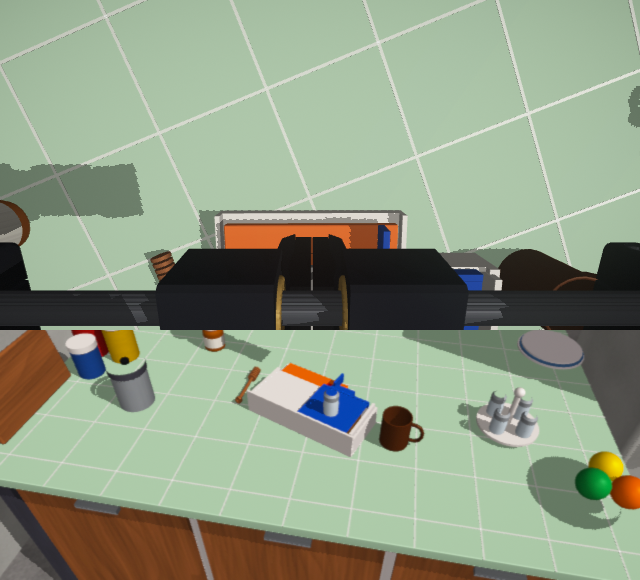

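The lid is home: its tab moved 117 mm from a start of about 2.5 mm. The catch is back up at z=0.050, the shaker is upright at (331,402), and everything else is in place.

```bash
python3 -c "
from plant import ctrl
print(ctrl.finish_job())"
```

```text
the job is handed in; nothing more can be done
None
```

The rusk box is shut and the job is handed in: by camera the lid is fully home (about 0.120 m), the catch has sprung back up behind it, the shaker stands upright on the lid, and nothing else on the counter looks moved.

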